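# Dock the remote caddy behind its drop catch

### The arm

A 7-joint arm with a two-finger parallel gripper is mounted at the origin on the work surface. World frame = base frame: x ahead of the robot, y to its left, z up, the work surface at z = 0. Lengths are in m, angles in rad, forces in N, time in s.
With the tool pointing down it reaches from about 0.4 to 0.9 m from the base axis. Payload 5.6 kg.
Tool frame: the origin (TCP) lies at the very end of the fingers, on their centre line; the grasp point (between the pads) lies pinch_z behind it (pinch_z is the distance from the TCP to the grasp point, in m); y points along the fingers, z is the direction in which the jaws open and shut, and the axes are right-handed (so a half turn about y gives the same grasp; the last joint's range is limited). The gripper opens to 92 mm and grips with 3 to 60 N. Pads are 20 mm wide; open, the fingers measure 128 mm over their backs; the gripper's body (75 mm by 189 mm) begins 69 mm behind the grasp point.
Start: joints at [1.239, 0.468, -0.012, 1.603, 0.006, 1.071, -0.056], TCP at [0.185, -0.623, 0.215] pointing down, gripper open.
Joint ranges: [-2.53, 2.53], [-0.31, 2.02], [-1.57, 1.55], [0.28, 2.44], [-1.29, 4.43], [0.15, 1.84], [-2.92, 2.92]. Speed limits (rad/s): [2.57, 2.57, 3.14, 3.14, 3.14, 3.14, 3.14].

### API

Orientations are given as a unit quaternion [x, y, z, w].
In Python, from workcell import * gives the robot as it stands.
- The arm moves only by the tool apply_moves, never from a script. Its argument "steps" is a list of rows, each an object with "delta_pos": the shift along the world's x, y, z scaled (see below), a list of three; "roll": the turn about the world's z scaled (see below); "claw": the opening, from -1 (shut) to 1 (fully open). In form: [{"delta_pos": [tx, ty, tz], "roll": roll, "claw": claw}, ...]. A call has 1 to 20 rows; each row shifts and turns the commanded pose from where the row before left it; what a row does not reach is not made up. The controller multiplies each number of a shift by 2 cm and each number of a turn by 4 degrees. A row lasts 1/8 s, in which the tool goes at most 62.5 mm and 10.7 degrees, less where a joint would pass 70% of its speed; a pose out of reach is approached as far as the arm can. A call with a number of a shift or a turn outside -1 to 1 is refused whole. A call with a gripper value outside its range is refused whole. The fingers move at their own pace and stop on an object; "force" is the grip in N (left out, the last holds). Time passes only in rows, so rows that do not move let the fingers close. It gives the time, the measured TCP pose, the force and the opening at its end, in the units of the state.
- read_state(): the state, without advancing time (a new reading comes with each control period).
- capture(name): name is "scene" or "top" or "wrist"; returns the picture (400x640x3 uint8, blue, green, red); there is no depth.
- camera_info(name): a dict with "fov_y" (degrees; the focal length in pixels is half the picture's height over the tangent of half this angle, whatever the lens; pixels are square), "cx", "cy" (the principal point, pixels), "k1" (the pictures are not rectified: a ray, as slopes to the right and down, at radius r is drawn at 1 + k1 r^2 times it, then the intrinsics apply), "T" (4x4, takes a point from camera to world coordinates); the wrist camera has in their place "hand_eye" (4x4, takes a point from camera to tool coordinates, whose origin is the TCP and whose axes are the tool frame's). Camera axes: x right, y up, looking along -z (the intrinsics and any distortion apply to the point x, -y, -z); pixel columns grow to the right and rows downward; lengths in m; the calibration is good to about 2 mm. A picture is of the moment at which its call begins: read the wrist's pose just before it. camera_info takes no time and is no camera call.
- hand_in(): hands the job in, once; it reports no verdict.
Trained networks look in the newest picture that a camera, given by its name, has taken for a name from the list of things; names that differ only in an ending like _2 or _b are one class to them, and where a whole thing is asked for, a point or a joint stands for the part that bears it (a point fixed in the world has none). Each returns a list of dicts, best first, with "p" (0 to 1); they miss things now and then, are a little off and sometimes report something else, mostly with a low value. They report only what shows in the picture. A call takes as long as a camera call. They do not tell look-alikes from the thing itself.
- spot_in(camera, target): "centre" ([column, row] in pixels, amid what is visible of it).
- outline_of(camera, target): "mask" (400x640 bool, what is visible of it) and "centre" ([column, row] in pixels, amid what is visible of it).
The state is a dict: "time": time; "joint_positions": joint angles; "joint_velocities": joint speeds; "joint_efforts": joint torques, N m; "tcp_pos": TCP position; "tool_rot": TCP orientation; "force": force on the tool from outside, world axes, zero at the start; "ft_torque": the same for the moment, N m; "grip_width": finger opening in m.
Only numpy, scipy, OpenCV 4.12 (cv2) and the standard library are available. Lean on these libraries where they do the work, as an engineer would, in place of code of your own. Each camera call takes 0.05 s, during which the arm holds its last target.

### The job

Put the black remote caddy back on its charging dock: slide it along the cabinet top into the dock so that the front edge of its own foot plate lifts the hinged steel catch, and press it gently against the sprung contact plate until the catch drops fully down behind the foot plate, then let go of it. Never touch the dock or its catch with the gripper, never push on the dock with more than 10 N (the spring needs less than half of that), keep the caddy upright, and leave the tumbler, the bowl and the torch where they are.

Things in the scene. Friction and masses are not known exactly. Their poses are not given: they have to be found in the camera images.
- caddy_mid (a point): Black plastic remote caddy, 0.28-0.46 kg, upright: foot plate 100 (x) x 80 (y) x 8 mm, on its middle an open two-pocket box 52 (x) x 44 (y) mm, top 90 mm up. Point: middle of the box, 50 mm above the underside; x along the plate's long side, z up. Same after half a turn. Hold it by the box, fingertips 28 mm or more above the table; the two faces across x leave the sides free.
- dock: Grey U-shaped dock fixed to the cabinet top (z = 0), floor only a film. The caddy slides in along dock +x between rails 10 mm high: channel y -42 to 42 mm, x -120 to 94 mm. Origin on the cabinet top, mid-channel; z up. An aluminium end frame is clamped on it, shifted by b (-18 to 18 mm along x, not reported, to be felt); it carries catch and plate. Home: caddy centre at x = b to b + 3 mm, y 0.
- dock_mouth (a point): Middle of the dock's open end, on the cabinet top, at dock x = -147 mm, dock axes; from here flared guides narrow from about 115 to 84 mm at dock x = -120 mm. No part of the dock is higher than 25 mm, even with the catch lifted onto the foot plate. Caddy-to-dock force must stay under 10 N; the caddy's friction on the cabinet adds 1 to 4 N.
- plate_mid (a point): Middle place (that for b = 0) of the sprung contact plate's face at the dock's far end, dock x = 48, y = 0, 8 mm up, dock axes; the real face is at x = 48 mm + b. White plate 60 mm wide, 2 to 13 mm high; yields up to 5 mm along +x at 1 N plus 0.7 N per mm, then a hard stop. The catch drops once it has yielded about 3 mm: 2 mm to spare before the stop.
- catch (a joint): Steel gravity catch, a bar 47 x 12 x 8 mm, 45 g, at dock y = 28 to 40 mm; level hinge pin at dock x = b - 96 mm, 19 mm up; it slopes down to its free end at x = b - 50 mm, 2 mm up. Rad: 0 = hanging down on its stop; grows as the free end lifts, about 0.14 while riding on the standing foot plate, back to 0 once it has dropped behind it.
- tumbler: Clear glass tumbler, 72 mm across, 95 mm high, standing; origin at the centre of its underside. Leave alone.
- bowl: White ceramic incense bowl, 100 mm across, 45 mm high; origin at the centre of its underside. Leave alone.
- torch: Aluminium lighter-shaped torch lying flat, 68 by 36 mm, 14 mm high; origin at the centre of its underside. Leave alone.
Not all that is in view belongs to the job. Of the things like the part that bears caddy_mid, leave any that is pink; of the rest the larger one is meant.

How it is judged:
By the outcome, as a careful person would: the job done as asked, in the order asked, and still so for the second after the job is handed in, with the robot touching nothing.
It also fails if it takes over 61 s, if anything falls off the work surface, if the arm or the gripper's body presses on something with over 40 N, if the wrist force passes 120 N, or if a joint passes its speed limit or range.

## Working session

There is one attempt and no reset: what is moved stays moved. The work goes in short steps, Python scripts to look and compute and a tool call to move; the robot and the scene stay as the last step left them, time stands still between calls to the robot, and variables do not carry over. Pictures are saved under pics/ and viewed, and the job is handed in when it is done.

Besides the shell and the picture viewer there is one more tool, called after ">>>" by a JSON object that holds its "name" and its "arguments". apply_moves: Moves the arm, as the interface text tells. Its arguments: {"type":"object","properties":{"steps":{"type":"array"},"force":{"type":"number"}},"required":["steps"]}

```bash
ls; mkdir -p pics
python3 - <<'E'
from workcell import *
import cv2,numpy as np
s=read_state()
print(s)
for c in ["scene","top","wrist"]:
    i=camera_info(c); print(c,i)
    cv2.imwrite(f"pics/{c}0.png",capture(c))
E
```

```text
pics
{'time': 0.0, 'joint_positions': array([ 1.23898754,  0.46835293, -0.0115833 ,  1.60359321,  0.00603949,
        1.07139663, -0.05630648]), 'joint_velocities': array([ 1.29804683e-03,  1.57844464e-03, -1.89477671e-04,  5.96133884e-04,
       -7.38969988e-05, -1.93579870e-03, -6.87909075e-04]), 'joint_efforts': array([-9.81160483e-04, -5.20565343e+01, -1.27392818e-02, -2.43746084e+01,
       -5.65753493e-02,  1.73201569e-02,  1.88865465e-04]), 'tcp_pos': array([ 0.18487645, -0.62256384,  0.21366867]), 'tool_rot': array([-0.10187511,  0.70033991, -0.69916074,  0.10158611]), 'force': array([-0.46375294,  0.09966397, -0.39694293]), 'ft_torque': array([0.02962642, 0.01847374, 0.04105794]), 'grip_width': 0.09195929950693559}
scene {'fov_y': 56.56288695138686, 'cx': 314.85146053116324, 'cy': 198.33865764431624, 'k1': -0.01877925373339871, 'T': array([[-0.63924298, -0.65301039,  0.40613525,  0.98714647],
       [ 0.76894268, -0.53606396,  0.34837132,  0.36904604],
       [-0.00977562,  0.53498865,  0.84480269,  0.90054061],
       [ 0.        ,  0.        ,  0.        ,  1.        ]])}
top {'fov_y': 50.908403335997434, 'cx': 324.70850221960865, 'cy': 194.94413020804328, 'k1': -0.053033746728189224, 'T': array([[ 0.02681311,  0.99450443, -0.10120278,  0.49774134],
       [-0.99962582,  0.02612696, -0.00809954,  0.00457618],
       [-0.00541091,  0.10138208,  0.99483285,  1.14074404],
       [ 0.        ,  0.        ,  0.        ,  1.        ]])}
wrist {'fov_y': 63.05212333855789, 'cx': 313.3722162560704, 'cy': 196.84760482182142, 'k1': -0.0428580256069734, 'hand_eye': array([[-1.28413348e-03, -9.68227446e-01, -2.50067920e-01,
        -6.94743289e-02],
       [ 1.87853065e-03,  2.50065349e-01, -9.68227139e-01,
        -1.69644198e-01],
       [ 9.99997411e-01, -1.71309314e-03,  1.49772765e-03,
         2.50610001e-04],
       [ 0.00000000e+00,  0.00000000e+00,  0.00000000e+00,
         1.00000000e+00]])}
```

View pics/top0.png

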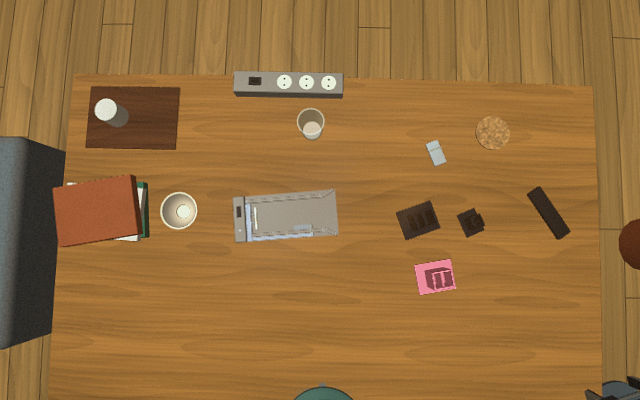

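View pics/scene0.png

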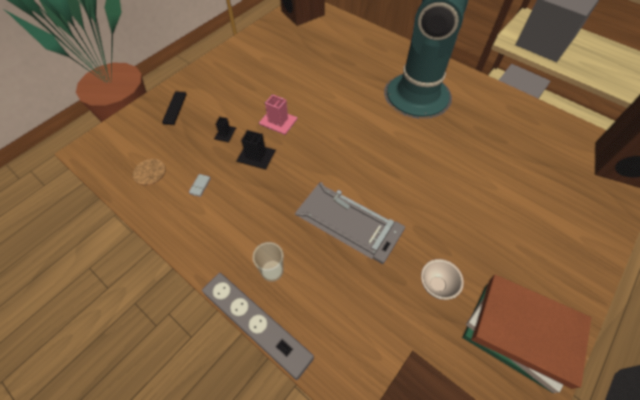

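View pics/wrist0.png

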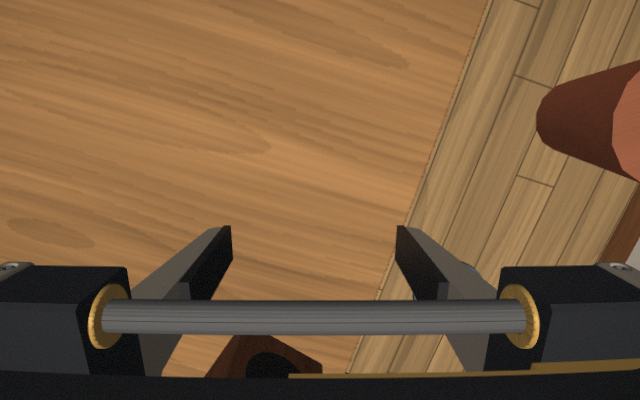

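```bash
cat > h.py <<'E'
from workcell import *
import cv2,numpy as np
from scipy.spatial.transform import Rotation as R
def cam(c,s=None):
    i=camera_info(c); f=200/np.tan(np.radians(i['fov_y']/2))
    if c=='wrist':
        T=np.eye(4);T[:3,:3]=R.from_quat(s['tool_rot']).as_matrix();T[:3,3]=s['tcp_pos'];T=T@i['hand_eye']
    else: T=i['T']
    return dict(f=f,cx=i['cx'],cy=i['cy'],k1=i['k1'],T=T)
def proj(C,P):
    P=np.atleast_2d(P).astype(float); p=(P-C['T'][:3,3])@C['T'][:3,:3]
    u=p[:,0]/-p[:,2]; v=-p[:,1]/-p[:,2]; d=1+C['k1']*(u*u+v*v)
    return np.c_[C['cx']+C['f']*u*d, C['cy']+C['f']*v*d]
def back(C,px,z=0.):
    px=np.atleast_2d(px).astype(float)
    a=(px-[C['cx'],C['cy']])/C['f']; b=a.copy()
    for _ in range(20): b=a/(1+C['k1']*(b**2).sum(1,keepdims=True))
    d=np.c_[b[:,0],-b[:,1],-np.ones(len(b))]@C['T'][:3,:3].T; o=C['T'][:3,3]
    return o+d*((z-o[2])/d[:,2])[:,None]
E
python3 - <<'E'
from h import *
C=cam('top'); np.set_printoptions(precision=4,suppress=True)
im=cv2.imread('pics/top0.png')
a=cv2.resize(im[170:260,220:350],None,fx=6,fy=6,interpolation=cv2.INTER_CUBIC);cv2.imwrite('pics/dockcrop.png',a)
a=cv2.resize(im[180:310,370:500],None,fx=4.6,fy=4.6,interpolation=cv2.INTER_CUBIC);cv2.imwrite('pics/cadcrop.png',a)
for n in ["caddy_mid","dock","catch","tumbler","bowl","torch"]:
    capture('top') if n=="caddy_mid" else 0
    for r in outline_of('top',n):
        m=r['mask']; c,(w,h),an=cv2.minAreaRect(np.argwhere(m)[:,::-1].astype(np.float32))
        print(n,r['p'],r['centre'],back(C,[r['centre']])[0][:2],m.sum(),c,w,h,an)
print(back(C,[[418,220],[470,222],[338,215],[235,218]]))
E
```

```text
caddy_mid 0.7 [428.5, 276.3] [ 0.4015 -0.2708] 1126 (434.3322448730469, 276.49407958984375) 30.663833618164062 37.1826286315918 79.50852966308594
caddy_mid 0.67 [418.5, 216.6] [ 0.5613 -0.2427] 1134 (417.6500244140625, 219.45001220703125) 30.990318298339844 38.263553619384766 71.56504821777344
caddy_mid 0.52 [282.0, 214.3] [0.5578 0.1286] 4683 (284.33294677734375, 215.2571258544922) 45.88359069824219 103.76587677001953 85.74114990234375
dock 0.68 [287.0, 216.1] [0.5533 0.1148] 4804 (284.79241943359375, 215.2264404296875) 47.105140686035156 104.91744995117188 85.38934326171875
catch 0.62 [302.0, 224.5] [0.5316 0.0733] 48 (302.5, 226.5) 3.0 15.0 90.0
catch 0.42 [288.8, 214.5] [0.5578 0.11  ] 4815 (284.1534423828125, 215.167724609375) 47.40853500366211 104.58586120605469 85.42607879638672
tumbler 0.68 [315.4, 121.2] [0.8194 0.0453] 673 (310.0, 123.5) 31.0 26.0 90.0
bowl 0.9 [177.2, 208.5] [0.5658 0.4174] 1047 (179.0, 209.5) 35.0 36.0 90.0
torch 0.55 [435.9, 154.7] [ 0.7336 -0.2903] 372 (435.3793029785156, 153.4482421875) 25.62595558166504 15.598408699035645 68.19859313964844
[[ 0.552  -0.2414  0.    ]
 [ 0.5501 -0.3838  0.    ]
 [ 0.56   -0.0237  0.    ]
 [ 0.5443  0.2565  0.    ]]
```

View pics/dockcrop.png

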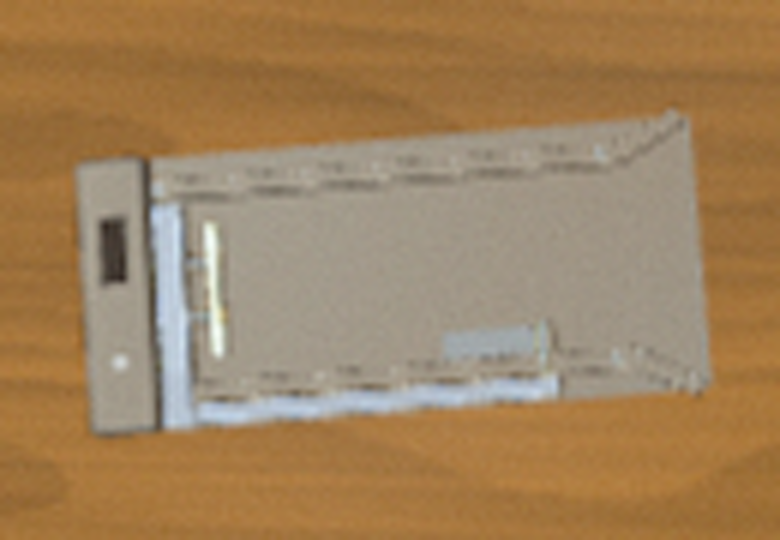

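View pics/cadcrop.png

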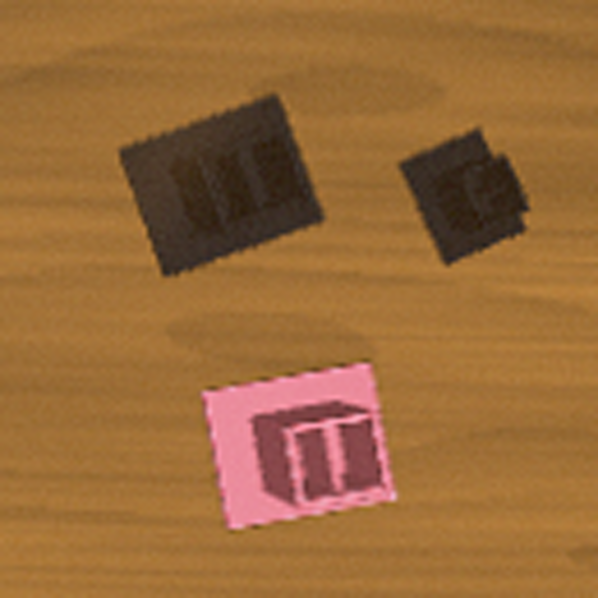

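Run:
```python
from h import *
import workcell
print([n for n in dir(workcell) if not n.startswith('_')], getattr(workcell,'pinch_z',None))
s=read_state();print(R.from_quat(s['tool_rot']).as_matrix().round(4),s['time'])
C=cam('top')
def crop(p,x0,y0,k): return np.array(p)/k+[x0,y0]-0.5+0.5/k
cad=back(C,crop([[122,150],[277,95],[322,218],[165,275]],370,180,4.6),0.004)
print('caddy',cad.round(4),cad.mean(0), np.diff(np.r_[cad,cad[:1]],axis=0)[:,:2], np.linalg.norm(np.diff(np.r_[cad,cad[:1]],axis=0),axis=1))
d=back(C,crop([[688,118],[710,388]],220,170,6),0.0);print('mouth',d,d.mean(0),np.linalg.norm(d[1]-d[0]))
p=back(C,crop([[215,222],[222,356]],220,170,6),0.013);print('plate',p,np.linalg.norm(p[1]-p[0]))
d=back(C,crop([[78,165],[95,433]],220,170,6),0.02);print('far',d)
```

```text
['PlanningError', 'camera_info', 'capture', 'hand_in', 'outline_of', 'pinch_z', 'read_state', 'spot_in'] 0.0187
[[-9.586e-01 -1.000e-04  2.848e-01]
 [-2.848e-01  0.000e+00 -9.586e-01]
 [ 0.000e+00 -1.000e+00 -0.000e+00]] 0.5
caddy [[ 0.5714 -0.1809  0.004 ]
 [ 0.6064 -0.2725  0.004 ]
 [ 0.5344 -0.2993  0.004 ]
 [ 0.4988 -0.207   0.004 ]] [ 0.55273004 -0.23993618  0.004     ] [[ 0.03492746 -0.09160728]
 [-0.071972   -0.02680386]
 [-0.0356275   0.09237199]
 [ 0.07267204  0.02603915]] [0.0980399  0.07680114 0.09900456 0.07719626]
mouth [[ 0.63010681 -0.01178125  0.        ]
 [ 0.50792252 -0.02470682  0.        ]] [ 0.56901466 -0.01824403  0.        ] 0.12286607157264126
plate [[0.57601808 0.19971355 0.013     ]
 [0.51608123 0.19401316 0.013     ]] 0.06020731232655147
far [[0.59946279 0.26127185 0.02      ]
 [0.48030156 0.24797917 0.02      ]]
```

>>> {"name": "apply_moves", "arguments": {"steps": [{"delta_pos": [1, 1, 0], "roll": 0, "claw": 1}, {"delta_pos": [1, 1, 0], "roll": 0, "claw": 1}, {"delta_pos": [1, 1, 0], "roll": 0, "claw": 1}, {"delta_pos": [1, 1, 0], "roll": 0, "claw": 1}, {"delta_pos": [1, 1, 0], "roll": 0, "claw": 1}, {"delta_pos": [1, 1, 0], "roll": 0, "claw": 1}, {"delta_pos": [1, 1, 0], "roll": 0, "claw": 1}, {"delta_pos": [1, 1, 0], "roll": 0, "claw": 1}, {"delta_pos": [1, 1, 0], "roll": 0, "claw": 1}, {"delta_pos": [1, 1, 0], "roll": 0, "claw": 1}, {"delta_pos": [1, 1, 0], "roll": 0, "claw": 1}, {"delta_pos": [1, 1, 0], "roll": 0, "claw": 1}, {"delta_pos": [1, 1, 0], "roll": 0, "claw": 1}, {"delta_pos": [1, 1, 0], "roll": 0, "claw": 1}, {"delta_pos": [1, 1, 0], "roll": 0, "claw": 1}, {"delta_pos": [1, 1, 0], "roll": 0, "claw": 1}, {"delta_pos": [1, 1, 0], "roll": 0, "claw": 1}, {"delta_pos": [1, 1, 0], "roll": 0, "claw": 1}, {"delta_pos": [0.5, 1, 0], "roll": 0, "claw": 1}, {"delta_pos": [0, 1, 0], "roll": 0, "claw": 1}]}}

```text
time: 3.0
tcp_pos: [0.5555, -0.222, 0.2144]
tool_rot: [-0.102, 0.7, -0.7, 0.102]
force: [0.1, -0.4, -0.4]
grip_width: 0.0923
```

>>> {"name": "apply_moves", "arguments": {"steps": [{"delta_pos": [0, 1, -0.2], "roll": 0, "claw": 1}, {"delta_pos": [0, 1, -0.2], "roll": 0, "claw": 1}, {"delta_pos": [0, 1, -0.2], "roll": 0, "claw": 1}, {"delta_pos": [0, 1, -0.2], "roll": 0, "claw": 1}, {"delta_pos": [0, 1, -0.2], "roll": 0, "claw": 1}, {"delta_pos": [0, 1, -0.2], "roll": 0, "claw": 1}, {"delta_pos": [0, 1, -0.2], "roll": 0, "claw": 1}, {"delta_pos": [0, 1, -0.2], "roll": 0, "claw": 1}, {"delta_pos": [0, 1, -0.2], "roll": 0, "claw": 1}, {"delta_pos": [0, 1, -0.2], "roll": 0, "claw": 1}, {"delta_pos": [0, 1, -0.2], "roll": 0, "claw": 1}, {"delta_pos": [0, 1, -0.2], "roll": 0, "claw": 1}, {"delta_pos": [0, 1, -0.2], "roll": 0, "claw": 1}, {"delta_pos": [0, 1, -0.2], "roll": 0, "claw": 1}, {"delta_pos": [0, 1, -0.2], "roll": 0, "claw": 1}, {"delta_pos": [0, 1, -0.2], "roll": 0, "claw": 1}, {"delta_pos": [0, 0, 0], "roll": 0, "claw": 1}, {"delta_pos": [0, 0, 0], "roll": 0, "claw": 1}]}}

```text
time: 5.25
tcp_pos: [0.5551, 0.0962, 0.1506]
tool_rot: [0.102, -0.7, 0.7, -0.101]
force: [0.4, -0.1, 0.0]
grip_width: 0.0915
```

Run:
```python
from h import *
import pickle
s=read_state();im=capture('wrist');cv2.imwrite('pics/dockw.png',im);pickle.dump(s,open('dockw.pkl','wb'))
print(s['tcp_pos'],s['time'],s['force'],s['joint_positions'])
```

```text
[0.55505006 0.09621986 0.15056208] 5.25 [ 0.39351061 -0.12611928  0.03372468] [ 0.01368989  0.42343281 -0.30778991  1.85860415  0.16243181  0.88407287
 -1.65464541]
```

View pics/dockw.png

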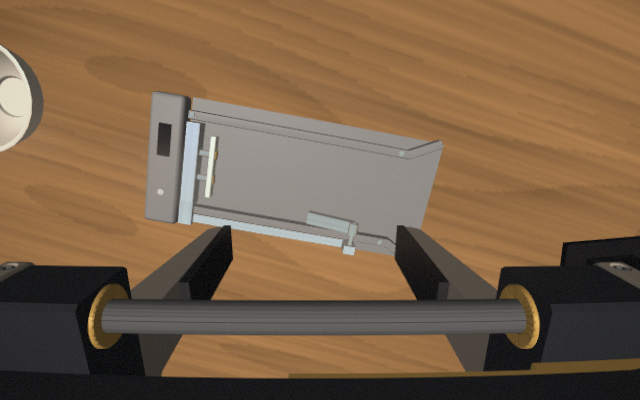

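Run:
```python
from h import *
im=cv2.imread('pics/dockw.png')
cv2.imwrite('pics/dw1.png',cv2.resize(im[85:235,140:300],None,fx=5,fy=4,interpolation=cv2.INTER_CUBIC)[:600])
a=cv2.resize(im[85:185,140:250],None,fx=6,fy=6,interpolation=cv2.INTER_CUBIC);cv2.imwrite('pics/dw1.png',a)
a=cv2.resize(im[130:260,295:450],None,fx=4.6,fy=4.6,interpolation=cv2.INTER_CUBIC);cv2.imwrite('pics/dw2.png',a)
a=cv2.resize(im[160:260,140:260],None,fx=6,fy=6,interpolation=cv2.INTER_CUBIC);cv2.imwrite('pics/dw3.png',a)
```

```text
(no output)
```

View pics/dw1.png

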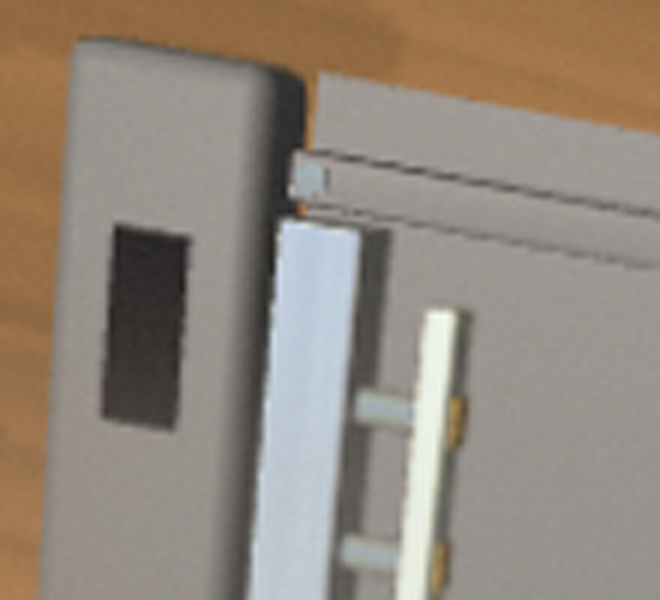

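View pics/dw2.png

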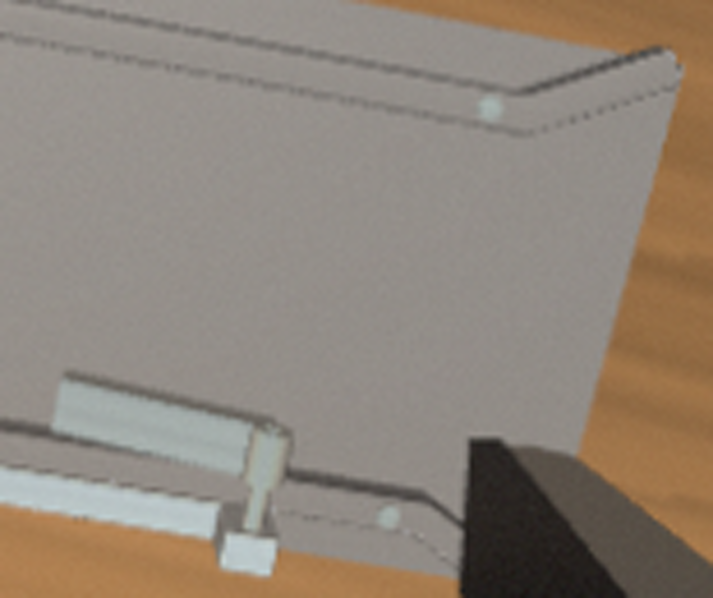

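View pics/dw3.png

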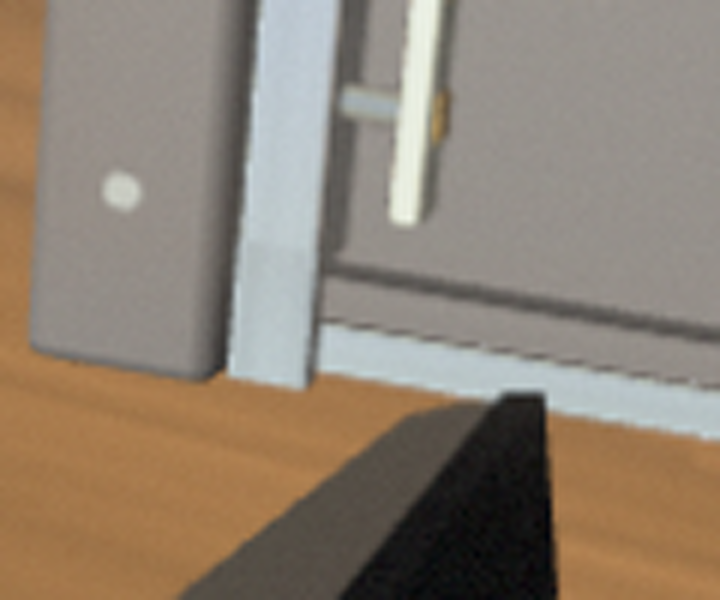

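```bash
cat > fit.py <<'E'
from h import *
import pickle
from scipy.optimize import least_squares
np.set_printoptions(precision=2,suppress=True)
s=pickle.load(open('dockw.pkl','rb'));C=cam('wrist',s)
def cr(p,x0,y0,k): return np.array(p,float)/k+[x0,y0]-0.5+0.5/k
A=lambda p:cr(p,140,85,6); B=lambda p:cr(p,295,130,4.6); D=lambda p:cr(p,140,160,6)
# (px, z, kind, value)
obs=[(A([305,207]),10,'y',-42),(A([650,266]),10,'y',-42),(B([0,35]),10,'y',-42),(B([520,132]),10,'y',-42),
(D([335,270]),5,'y',42),(D([720,334]),5,'y',42),(B([400,490]),5,'y',42),
(B([683,68]),0,'x',-147),(B([580,450]),0,'x',-147),(B([520,132]),10,'x',-120),(B([425,493]),8,'x',-120)]
P=[back(C,[o[0]],o[1]/1000)[0][:2]*1000 for o in obs]
def loc(q,w): 
    c,sn=np.cos(q[2]),np.sin(q[2]); d=w-q[:2]; return np.array([c*d[0]+sn*d[1],-sn*d[0]+c*d[1]])
def f(q): return [loc(q,p)[0 if o[2]=='x' else 1]-o[3] for p,o in zip(P,obs)]
r=least_squares(f,[554,128,np.radians(95.6)],loss='soft_l1')
q=r.x; print(q[:2],np.degrees(q[2]),np.array(f(q)))
for n,p,z in [('plate top',A([461,312]),13),('plate bot',D([425,222]),13),('catch end inner',B([65,374]),9.5),('catch end outer',B([52,430]),9.5),('hinge',B([268,428]),21)]:
    print(n,loc(q,back(C,[p],z/1000)[0][:2]*1000))
np.save('dock.npy',q)
im=cv2.imread('pics/dockw.png')
E
python3 fit.py
```

```text
[552.62 128.75] 96.37955618592898 [ 0.3  -0.02 -0.1   0.23  0.13 -0.31 -0.23 -3.58 -3.94  3.62  3.9 ]
plate top [ 65.21 -30.17]
plate bot [64.9  28.57]
catch end inner [-32.38  26.92]
catch end outer [-31.8   40.02]
hinge [-76.05  27.56]
```

>>> {"name": "apply_moves", "arguments": {"steps": [{"delta_pos": [0, -1, 0], "roll": 0.1, "claw": 1}, {"delta_pos": [0, -1, 0], "roll": 0.1, "claw": 1}, {"delta_pos": [0, -1, 0], "roll": 0.1, "claw": 1}, {"delta_pos": [0, -1, 0], "roll": 0.1, "claw": 1}, {"delta_pos": [0, -1, 0], "roll": 0.1, "claw": 1}, {"delta_pos": [0, -1, 0], "roll": 0.1, "claw": 1}, {"delta_pos": [0, -1, 0], "roll": 0.1, "claw": 1}, {"delta_pos": [0, -1, 0], "roll": 0.1, "claw": 1}, {"delta_pos": [0, -1, 0], "roll": 0.1, "claw": 1}, {"delta_pos": [0, -1, 0], "roll": 0.1, "claw": 1}, {"delta_pos": [0, -1, 0], "roll": 0.1, "claw": 1}, {"delta_pos": [0, -1, 0], "roll": 0, "claw": 1}, {"delta_pos": [0, -1, 0], "roll": 0, "claw": 1}, {"delta_pos": [0, -1, 0], "roll": 0, "claw": 1}, {"delta_pos": [0, -1, 0], "roll": 0, "claw": 1}, {"delta_pos": [0, -1, 0], "roll": 0, "claw": 1}, {"delta_pos": [0, -0.8, 0], "roll": 0, "claw": 1}, {"delta_pos": [0, 0, 0], "roll": 0, "claw": 1}, {"delta_pos": [0, 0, 0], "roll": 0, "claw": 1}]}}

```text
time: 7.68
tcp_pos: [0.5552, -0.2382, 0.1505]
tool_rot: [-0.129, 0.696, -0.695, 0.129]
force: [0.6, 0.0, 0.4]
grip_width: 0.0917
```

Run:
```python
from h import *
import pickle
s=read_state();im=capture('wrist');cv2.imwrite('pics/cadw.png',im);pickle.dump(s,open('cadw.pkl','wb'))
print(s['tcp_pos'],s['time'],s['force'],s['joint_positions'],R.from_quat(s['tool_rot']).as_matrix().round(3))
```

```text
[ 0.55519939 -0.23821723  0.15051838] 7.675 [0.6296328  0.01175387 0.41535748] [ 0.52603473  0.47760499 -0.23035178  1.76251204  0.13179787  0.91684736
 -0.96419237] [[-0.934 -0.     0.358]
 [-0.358  0.001 -0.934]
 [-0.    -1.    -0.001]]
```

View pics/cadw.png

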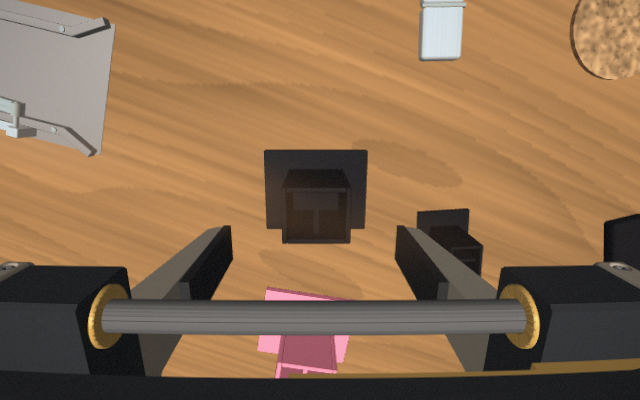

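Run:
```python
from h import *
import pickle
s=pickle.load(open('cadw.pkl','rb'));C=cam('wrist',s);im=cv2.imread('pics/cadw.png')
cv2.imwrite('pics/cw1.png',cv2.resize(im[140:250,250:380],None,fx=5,fy=5,interpolation=cv2.INTER_CUBIC))
g=im.astype(int).sum(2)
for y in [160,170,180,190,200,210,220]:
    r=g[y,255:380]; t=np.where(r<170)[0]; print(y,255+t[0],255+t[-1])
for x in [270,290,310,330,350,360]:
    r=g[135:245,x]; t=np.where(r<170)[0]; print('c',x,135+t[0],135+t[-1])
```

```text
160 265 366
170 265 365
180 265 365
190 275 365
200 272 364
210 278 364
220 267 363
c 270 150 227
c 290 150 242
c 310 150 242
c 330 150 242
c 350 150 228
c 360 150 227
```

View pics/cw1.png

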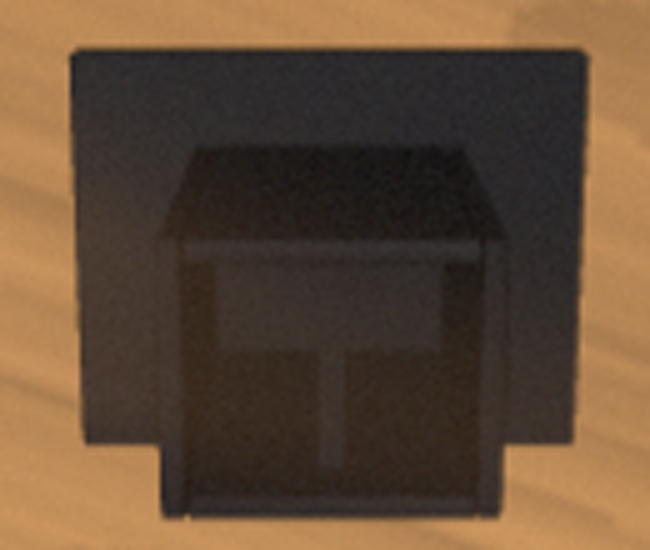

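Run:
```python
from h import *
import pickle
np.set_printoptions(precision=4,suppress=True)
s=pickle.load(open('cadw.pkl','rb'));C=cam('wrist',s)
cr=lambda p:np.array(p,float)/5+[250,140]-0.4
p=back(C,cr([[72,50],[587,50],[573,443],[86,443]]),0.008)[:,:2]
print(p,p.mean(0),np.linalg.norm(np.diff(np.r_[p,p[:1]],axis=0),axis=1))
d=p[0]-p[1]+p[3]-p[2];print('yaw',np.degrees(np.arctan2(d[1],d[0])),'jaw',np.degrees(np.arctan2(.934,-.358)))
b=back(C,cr([[160,242],[505,242],[500,516],[160,516]]),0.09)[:,:2];print('box',b.mean(0),np.linalg.norm(np.diff(np.r_[b,b[:1]],axis=0),axis=1))
t=s['tcp_pos'][:2];print('move',p.mean(0)-t,b.mean(0)-t)
q=np.load('dock.npy');print(q)
```

```text
[[ 0.5712 -0.1811]
 [ 0.6066 -0.2729]
 [ 0.5326 -0.3018]
 [ 0.497  -0.2095]] [ 0.5519 -0.2413] [0.0984 0.0794 0.0989 0.0795]
yaw 111.10271419102446 jaw 110.97171056108199
box [ 0.5515 -0.2414] [0.05   0.0426 0.0515 0.0426]
move [-0.0033 -0.0031] [-0.0037 -0.0032]
[552.6197 128.7488   1.6821]
```

>>> {"name": "apply_moves", "arguments": {"steps": [{"delta_pos": [-0.17, -0.155, 0], "roll": 0, "claw": 1}, {"delta_pos": [0, 0, -1], "roll": 0, "claw": 1}, {"delta_pos": [0, 0, -1], "roll": 0, "claw": 1}, {"delta_pos": [0, 0, -1], "roll": 0, "claw": 1}, {"delta_pos": [0, 0, -1], "roll": 0, "claw": 1}, {"delta_pos": [0, 0, -1], "roll": 0, "claw": 1}, {"delta_pos": [0, 0, -0.85], "roll": 0, "claw": 1}, {"delta_pos": [0, 0, 0], "roll": 0, "claw": 1}, {"delta_pos": [0, 0, 0], "roll": 0, "claw": 1}]}}

```text
time: 8.85
tcp_pos: [0.5521, -0.2423, 0.0339]
tool_rot: [0.128, -0.695, 0.695, -0.129]
force: [0.8, 0.2, -0.0]
grip_width: 0.0919
```

>>> {"name": "apply_moves", "arguments": {"steps": [{"delta_pos": [0, 0, 0], "roll": 0, "claw": -1}, {"delta_pos": [0, 0, 0], "roll": 0, "claw": -1}, {"delta_pos": [0, 0, 0], "roll": 0, "claw": -1}, {"delta_pos": [0, 0, 0], "roll": 0, "claw": -1}, {"delta_pos": [0, 0, 0], "roll": 0, "claw": -1}, {"delta_pos": [0, 0, 0], "roll": 0, "claw": -1}], "force": 20}}

```text
time: 9.6
tcp_pos: [0.5516, -0.2421, 0.0337]
tool_rot: [-0.129, 0.695, -0.695, 0.128]
force: [-0.8, 1.1, 2.4]
grip_width: 0.0519
```

Run:
```python
from h import *
s=read_state();im=capture('wrist');cv2.imwrite('pics/gr.png',im)
print(s['tcp_pos'],s['time'],s['force'],s['ft_torque'],s['grip_width'],s['joint_positions'])
```

```text
[ 0.55163677 -0.24210173  0.03372533] 9.6 [-0.8080991   1.07232447  2.40690869] [ 0.16600997  0.14761097 -0.05639218] 0.05194553288389804 [ 0.50640356  0.63363975 -0.19637479  1.82554234  0.18032175  0.6998715
 -0.99644868]
```

View pics/gr.png

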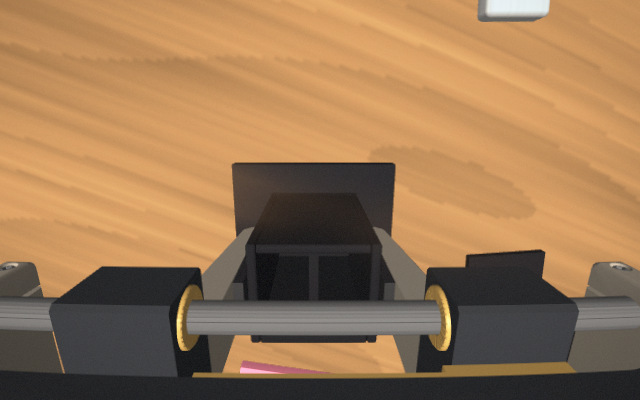

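>>> {"name": "apply_moves", "arguments": {"steps": [{"delta_pos": [0.15, 1, 0], "roll": -0.46, "claw": -1}, {"delta_pos": [0.15, 1, 0], "roll": -0.46, "claw": -1}, {"delta_pos": [0.15, 1, 0], "roll": -0.46, "claw": -1}, {"delta_pos": [0.15, 1, 0], "roll": -0.46, "claw": -1}, {"delta_pos": [0.15, 1, 0], "roll": -0.46, "claw": -1}, {"delta_pos": [0.15, 1, 0], "roll": -0.46, "claw": -1}, {"delta_pos": [0.15, 1, 0], "roll": -0.46, "claw": -1}, {"delta_pos": [0.15, 1, 0], "roll": -0.46, "claw": -1}, {"delta_pos": [0, 0, 0], "roll": 0, "claw": -1}, {"delta_pos": [0, 0, 0], "roll": 0, "claw": -1}]}}

```text
time: 10.9
tcp_pos: [0.5761, -0.0817, 0.0338]
tool_rot: [-0.038, 0.706, -0.706, 0.039]
force: [0.6, 3.9, 1.0]
grip_width: 0.052
```

```bash
cat > look.py <<'E'
from h import *
import pickle,sys
n=sys.argv[1]
s=read_state();im=capture('wrist');cv2.imwrite(f'pics/{n}.png',im);pickle.dump(s,open(n+'.pkl','wb'))
M=R.from_quat(s['tool_rot']).as_matrix()
q=np.load('dock.npy');t=s['tcp_pos'][:2]*1000-q[:2];c,sn=np.cos(q[2]),np.sin(q[2])
print('tcp',s['tcp_pos'].round(4),'t',s['time'],'F',s['force'].round(2),'M',s['ft_torque'].round(2),s['grip_width'])
print('yaw',np.degrees(np.arctan2(-M[1,2],-M[0,2])),'dock yaw',np.degrees(q[2]),'tcp in dock',(c*t[0]+sn*t[1]).round(2),(-sn*t[0]+c*t[1]).round(2))
F=s['force'];print('F dock',(c*F[0]+sn*F[1]).round(2),(-sn*F[0]+c*F[1]).round(2))
E
python3 look.py pre
```

```text
tcp [ 0.5761 -0.0817  0.0338] t 10.9 F [0.6  3.91 0.98] M [ 0.59 -0.08  0.02] 0.05202101206428387
yaw 96.2732183935933 dock yaw 96.37955618592898 tcp in dock -211.8 0.06
F dock 3.81 -1.03
```

View pics/pre.png

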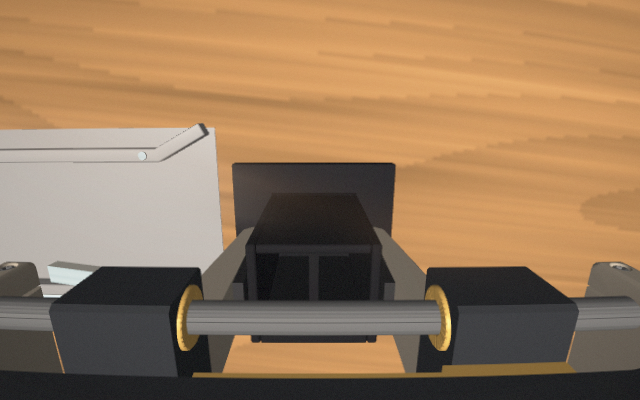

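```bash
cat > rel.py <<'E'
from h import *
import pickle,sys
n=sys.argv[1]; s=pickle.load(open(n+'.pkl','rb'));C=cam('wrist',s);q=np.load('dock.npy')
c,sn=np.cos(q[2]),np.sin(q[2])
def loc(px,z):
    d=back(C,px,z/1000)[:,:2]*1000-q[:2]; return np.c_[c*d[:,0]+sn*d[:,1],-sn*d[:,0]+c*d[:,1]].round(2)
E
python3 - <<'E'
import sys; sys.argv=['x','pre']
exec(open('rel.py').read())
im=cv2.imread('pics/pre.png')
cv2.imwrite('pics/pre_c.png',cv2.resize(im[115:185,80:250],None,fx=4.6,fy=4.6,interpolation=cv2.INTER_CUBIC))
g=im.astype(int).sum(2)
for x in [20,60,100,130]: print(x,g[140:175,x])
for x in [245,300,380]: print(x,g[158:170,x])
print(loc([[232,163],[395,163]],8))
E
```

```text
20 [546 542 542 542 544 544 540 541 424 316 488 560 560 561 563 566 560 547
 553 544 552 524 460 540 541 544 549 540 551 548 547 548 540 544 545]
60 [556 555 561 555 556 551 551 528 374 391 547 580 577 576 574 571 564 563
 558 557 560 506 527 558 559 558 561 553 557 556 561 557 551 558 555]
100 [576 574 576 577 577 575 573 499 382 478 575 590 591 590 585 581 572 575
 567 573 576 502 463 566 571 565 572 569 570 570 571 575 570 570 565]
130 [589 588 585 585 580 584 585 459 349 507 584 602 598 588 589 588 580 579
 580 578 571 474 487 579 581 582 577 578 581 578 579 580 577 580 579]
245 [432 425 421 427 303 133 163 192 203 196 202 205]
300 [425 425 422 430 280  93 120 156 154 163 159 155]
380 [476 478 468 463 316  79 117 144 144 146 152 137]
[[-162.64  -40.1 ]
 [-261.24  -40.08]]
```

View pics/pre_c.png

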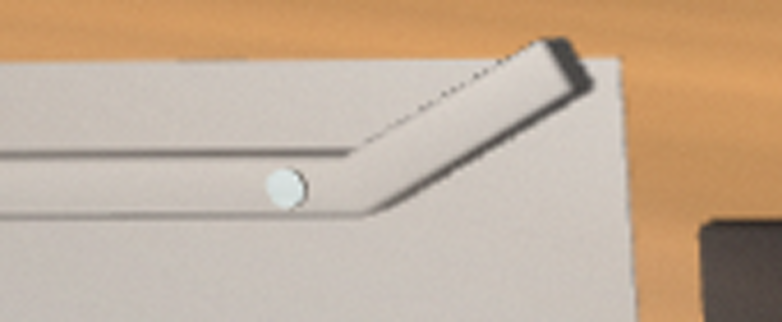

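Run:
```python
import sys; sys.argv=['x','pre']
exec(open('rel.py').read())
cr=lambda p:np.array(p,float)/4.6+[80,115]-0.4
print('knee,tip',loc(cr([[368,212],[592,85]]),10),'film',loc(cr([[630,150]]),0))
print('rail inner',loc([[20,162],[60,161.4],[100,161.5],[130,161.5]],10),loc([[20,162],[130,161.5]],0))
print('foot edge',loc([[245,162.4],[300,162.4],[380,162.4]],8))
```

```text
knee,tip [[-119.25  -41.96]
 [-150.19  -58.14]] film [[-151.51  -48.84]]
rail inner [[ -29.79  -41.79]
 [ -56.33  -41.93]
 [ -82.    -41.68]
 [-100.86  -41.56]] [[-20.35 -40.37]
 [-95.1  -40.13]]
foot edge [[-170.56  -40.45]
 [-203.83  -40.4 ]
 [-252.12  -40.43]]
```

>>> {"name": "apply_moves", "arguments": {"steps": [{"delta_pos": [-0.055, 0.5, 0], "roll": 0, "claw": -1}, {"delta_pos": [-0.08, 0.5, 0], "roll": 0, "claw": -1}, {"delta_pos": [-0.055, 0.5, 0], "roll": 0, "claw": -1}, {"delta_pos": [-0.055, 0.5, 0], "roll": 0, "claw": -1}, {"delta_pos": [-0.055, 0.5, 0], "roll": 0, "claw": -1}, {"delta_pos": [-0.055, 0.5, 0], "roll": 0, "claw": -1}]}}

```text
time: 11.7
tcp_pos: [0.5686, -0.0217, 0.0337]
tool_rot: [0.038, -0.706, 0.706, -0.038]
force: [0.1, -5.0, 4.0]
grip_width: 0.052
```

```bash
python3 look.py in1
```

```text
tcp [ 0.5686 -0.0217  0.0337] t 11.7 F [ 0.12 -4.98  4.04] M [-0.91 -0.09  0.01] 0.051953796342481755
yaw 96.23026891132707 dock yaw 96.37955618592898 tcp in dock -151.27 0.84
F dock -4.96 0.43
```

View pics/in1.png

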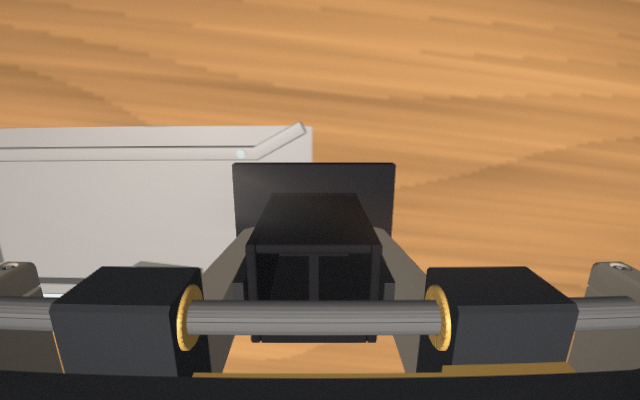

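>>> {"name": "apply_moves", "arguments": {"steps": [{"delta_pos": [0, 0, 0.02], "roll": 0, "claw": -1}, {"delta_pos": [0, 0, 0], "roll": 0, "claw": -1}]}}

```text
time: 12.0
tcp_pos: [0.5684, -0.02, 0.0338]
tool_rot: [-0.039, 0.707, -0.705, 0.039]
force: [0.8, 3.3, 2.5]
grip_width: 0.0521
```

```bash
python3 look.py in1b;python3 - <<'E'
import sys; sys.argv=['x','in1b']
exec(open('rel.py').read())
im=cv2.imread('pics/in1b.png')
cv2.imwrite('pics/in1_c.png',cv2.resize(im[115:185,180:350],None,fx=4.6,fy=4.6,interpolation=cv2.INTER_CUBIC))
g=im.astype(int).sum(2)
for x in [120,160,200,220,240]: print(x,g[140:172,x])
E
```

```text
tcp [ 0.5684 -0.02    0.0338] t 12.0 F [0.81 3.34 2.52] M [ 0.71 -0.11  0.01] 0.052138657634614886
yaw 96.30661269169595 dock yaw 96.37955618592898 tcp in dock -149.62 0.88
F dock 3.23 -1.18
120 [582 575 584 580 578 486 377 478 572 583 580 591 581 584 581 572 572 568
 564 477 479 572 582 573 573 578 574 578 574 575 571 570]
160 [593 593 593 590 583 508 345 495 583 602 597 599 589 587 583 580 568 574
 553 480 473 582 585 584 583 586 580 585 584 586 581 583]
200 [607 612 605 605 582 468 350 479 591 610 609 605 598 594 586 583 582 579
 564 505 520 582 590 593 590 586 584 589 585 588 587 587]
220 [608 618 603 604 608 502 343 482 591 618 615 613 602 597 603 592 587 584
 564 481 510 594 589 597 595 595 586 587 592 590 590 584]
240 [615 607 609 613 613 492 324 482 597 620 616 609 609 604 597 597 592 585
 561 486 520 595 430 158 180 207 214 215 227 232 230 230]
```

View pics/in1_c.png

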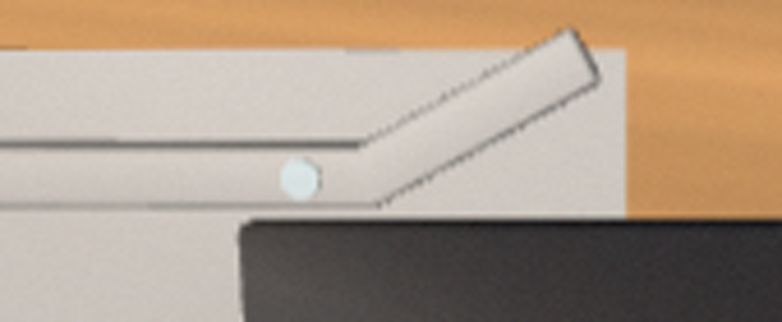

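>>> {"name": "apply_moves", "arguments": {"steps": [{"delta_pos": [-0.045, 0.4, 0.015], "roll": 0, "claw": -1}, {"delta_pos": [-0.045, 0.4, 0.015], "roll": 0, "claw": -1}, {"delta_pos": [-0.045, 0.4, 0], "roll": 0, "claw": -1}, {"delta_pos": [-0.045, 0.4, 0], "roll": 0, "claw": -1}, {"delta_pos": [-0.017, 0.15, 0], "roll": 0, "claw": -1}, {"delta_pos": [-0.017, 0.15, 0], "roll": 0, "claw": -1}, {"delta_pos": [-0.017, 0.15, 0], "roll": 0, "claw": -1}]}}

```text
time: 12.92
tcp_pos: [0.5639, 0.0186, 0.0346]
tool_rot: [0.038, -0.706, 0.706, -0.038]
force: [0.6, -0.3, -4.3]
grip_width: 0.0518
```

```bash
python3 look.py in2
```

```text
tcp [0.5639 0.0186 0.0346] t 12.925 F [ 0.57 -0.35 -4.27] M [-0.05 -0.05  0.02] 0.05178452267992164
yaw 96.19804438768804 dock yaw 96.37955618592898 tcp in dock -110.69 0.99
F dock -0.41 -0.52
```

>>> {"name": "apply_moves", "arguments": {"steps": [{"delta_pos": [-0.017, 0.15, 0], "roll": 0, "claw": -1}, {"delta_pos": [-0.017, 0.15, 0], "roll": 0, "claw": -1}, {"delta_pos": [-0.017, 0.15, 0], "roll": 0, "claw": -1}, {"delta_pos": [-0.017, 0.15, 0], "roll": 0, "claw": -1}]}}

```text
time: 13.48
tcp_pos: [0.5626, 0.031, 0.0346]
tool_rot: [0.038, -0.706, 0.706, -0.038]
force: [0.2, 0.2, -4.4]
grip_width: 0.0518
```

```bash
python3 look.py in3
```

```text
tcp [0.5626 0.031  0.0346] t 13.475 F [ 0.24  0.18 -4.39] M [-0.05 -0.01  0.05] 0.05181471749273884
yaw 96.22712266295188 dock yaw 96.37955618592898 tcp in dock -98.2 0.95
F dock 0.15 -0.25
```

View pics/in3.png

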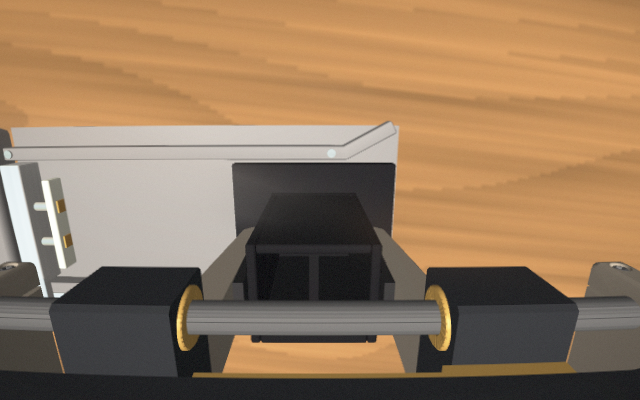

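>>> {"name": "apply_moves", "arguments": {"steps": [{"delta_pos": [-0.017, 0.15, -0.02], "roll": 0, "claw": -1}, {"delta_pos": [-0.017, 0.15, 0], "roll": 0, "claw": -1}, {"delta_pos": [-0.017, 0.15, 0], "roll": 0, "claw": -1}]}}

```text
time: 13.9
tcp_pos: [0.5615, 0.0401, 0.0342]
tool_rot: [-0.038, 0.706, -0.706, 0.038]
force: [0.1, -0.5, -3.7]
grip_width: 0.0517
```

```bash
python3 look.py in4
```

```text
tcp [0.5615 0.0401 0.0342] t 13.9 F [ 0.09 -0.53 -3.66] M [-0.03 -0.03  0.01] 0.05168280776852434
yaw 96.22537540654146 dock yaw 96.37955618592898 tcp in dock -89.13 1.01
F dock -0.54 -0.03
```

>>> {"name": "apply_moves", "arguments": {"steps": [{"delta_pos": [-0.022, 0.2, -0.01], "roll": 0, "claw": -1}, {"delta_pos": [-0.022, 0.2, 0], "roll": 0, "claw": -1}, {"delta_pos": [-0.022, 0.2, 0], "roll": 0, "claw": -1}, {"delta_pos": [-0.022, 0.2, 0], "roll": 0, "claw": -1}, {"delta_pos": [-0.022, 0.2, 0], "roll": 0, "claw": -1}, {"delta_pos": [-0.022, 0.2, 0], "roll": 0, "claw": -1}, {"delta_pos": [-0.022, 0.2, 0], "roll": 0, "claw": -1}]}}

```text
time: 14.82
tcp_pos: [0.5585, 0.0681, 0.034]
tool_rot: [0.038, -0.706, 0.706, -0.038]
force: [-0.1, -0.7, -3.5]
grip_width: 0.052
```

```bash
python3 look.py in5
```

```text
tcp [0.5585 0.0681 0.034 ] t 14.825 F [-0.09 -0.7  -3.45] M [-0.01 -0.04 -0.04] 0.05201827537263166
yaw 96.22293797298967 dock yaw 96.37955618592898 tcp in dock -60.96 0.91
F dock -0.69 0.16
```

View pics/in5.png

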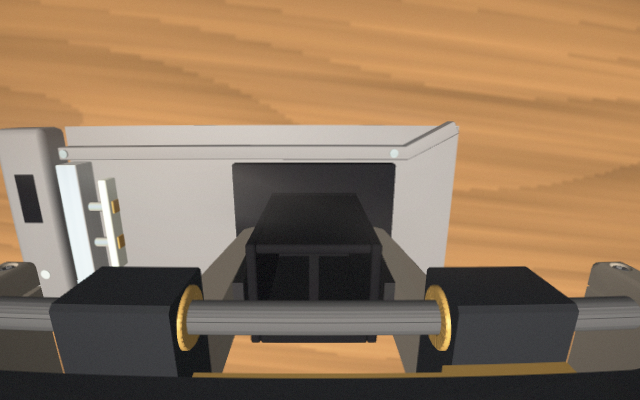

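Run:
```python
import sys; sys.argv=['x','in5']
exec(open('rel.py').read())
im=cv2.imread('pics/in5.png')
cv2.imwrite('pics/in5_c.png',cv2.resize(im[150:270,90:250],None,fx=5,fy=5,interpolation=cv2.INTER_CUBIC))
print(loc([[232.5,165],[235,215]],8))
```

```text
[[-12.04 -38.02]
 [-11.61  -6.24]]
```

View pics/in5_c.png

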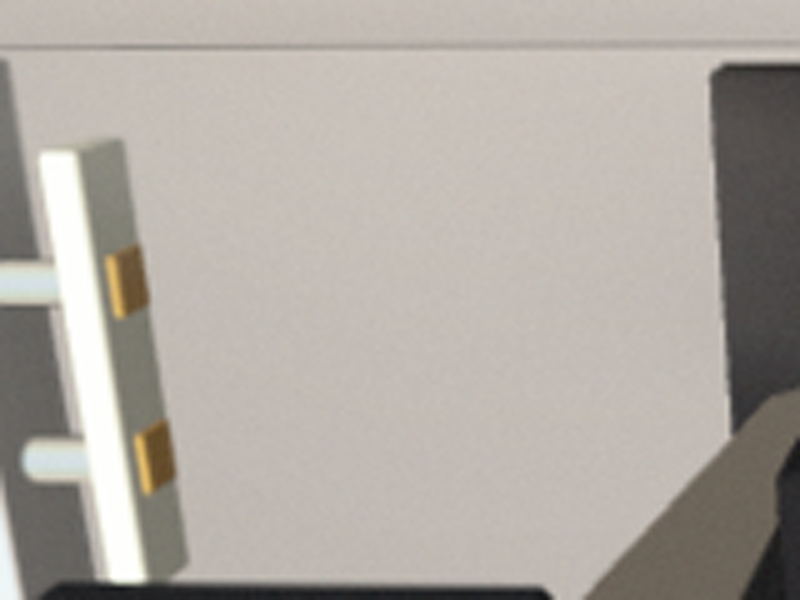

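Run:
```python
import sys; sys.argv=['x','in5']
exec(open('rel.py').read())
cr=lambda p:np.array(p,float)/5+[90,150]-0.4
print(loc(cr([[80,150],[145,578]]),13),loc(cr([[125,140],[187,555]]),2),loc(cr([[713,80],[727,380]]),8))
```

```text
[[ 65.11 -30.26]
 [ 65.9   26.57]] [[ 66.22 -29.32]
 [ 66.72  28.53]] [[-11.84 -37.66]
 [-11.17   0.83]]
```

>>> {"name": "apply_moves", "arguments": {"steps": [{"delta_pos": [-0.028, 0.25, 0], "roll": 0, "claw": -1}, {"delta_pos": [-0.028, 0.25, 0], "roll": 0, "claw": -1}, {"delta_pos": [-0.028, 0.25, 0], "roll": 0, "claw": -1}, {"delta_pos": [-0.028, 0.25, 0], "roll": 0, "claw": -1}, {"delta_pos": [-0.028, 0.25, 0], "roll": 0, "claw": -1}, {"delta_pos": [-0.028, 0.25, 0], "roll": 0, "claw": -1}, {"delta_pos": [-0.028, 0.25, 0], "roll": 0, "claw": -1}, {"delta_pos": [-0.028, 0.25, 0], "roll": 0, "claw": -1}, {"delta_pos": [-0.028, 0.25, 0], "roll": 0, "claw": -1}, {"delta_pos": [-0.028, 0.25, 0], "roll": 0, "claw": -1}, {"delta_pos": [-0.028, 0.25, 0], "roll": 0, "claw": -1}, {"delta_pos": [-0.028, 0.25, 0], "roll": 0, "claw": -1}, {"delta_pos": [0, 0, 0], "roll": 0, "claw": -1}]}}

```text
time: 16.5
tcp_pos: [0.5517, 0.1285, 0.034]
tool_rot: [-0.039, 0.706, -0.706, 0.039]
force: [-0.5, 0.5, -3.3]
grip_width: 0.0516
```

```bash
python3 look.py in6
```

```text
tcp [0.5517 0.1285 0.034 ] t 16.5 F [-0.51  0.49 -3.26] M [ 0.1   0.01 -0.01] 0.05164722926308191
yaw 96.27186218898383 dock yaw 96.37955618592898 tcp in dock -0.12 0.97
F dock 0.54 0.46
```

View pics/in6.png

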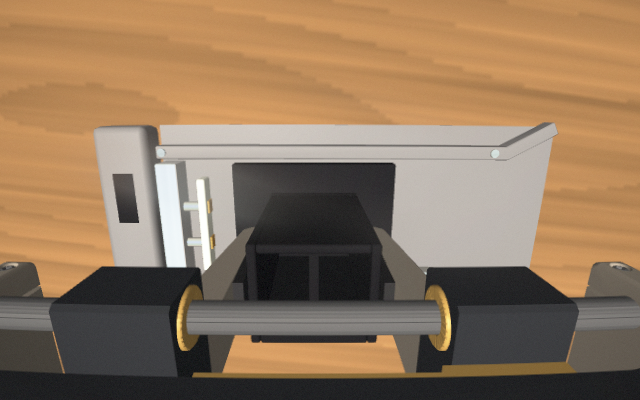

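>>> {"name": "apply_moves", "arguments": {"steps": [{"delta_pos": [-0.014, 0.125, -0.01], "roll": 0, "claw": -1}, {"delta_pos": [-0.014, 0.125, 0], "roll": 0, "claw": -1}, {"delta_pos": [-0.014, 0.125, 0], "roll": 0, "claw": -1}, {"delta_pos": [-0.014, 0.125, 0], "roll": 0, "claw": -1}, {"delta_pos": [0, 0, 0], "roll": 0, "claw": -1}, {"delta_pos": [0, 0, 0], "roll": 0, "claw": -1}]}}

```text
time: 17.3
tcp_pos: [0.5507, 0.1379, 0.0338]
tool_rot: [-0.038, 0.706, -0.706, 0.038]
force: [-0.3, -0.2, -4.3]
grip_width: 0.052
```

```bash
python3 look.py in7
python3 - <<'E'
import cv2
im=cv2.imread('pics/in7.png')
cv2.imwrite('pics/in7_c.png',cv2.resize(im[150:275,150:290],None,fx=4.6,fy=4.6,interpolation=cv2.INTER_CUBIC))
E
```

```text
tcp [0.5507 0.1379 0.0338] t 17.3 F [-0.35 -0.17 -4.26] M [ 0.12  0.09 -0.03] 0.05198268628389784
yaw 96.22372557051173 dock yaw 96.37955618592898 tcp in dock 9.28 0.91
F dock -0.13 0.37
```

View pics/in7_c.png

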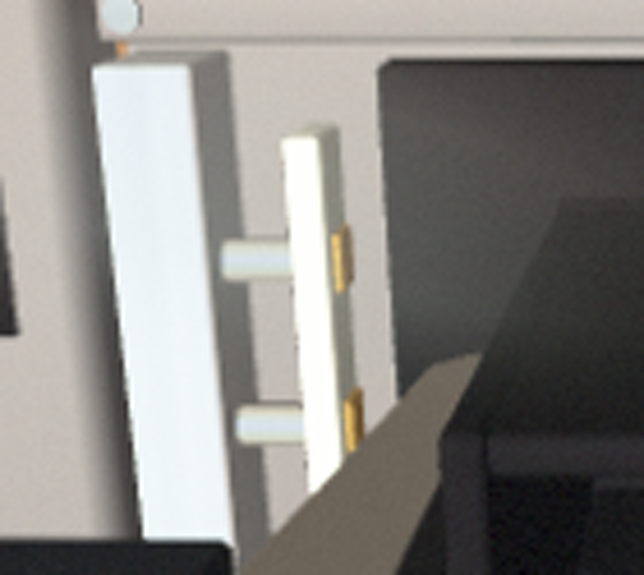

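>>> {"name": "apply_moves", "arguments": {"steps": [{"delta_pos": [-0.006, 0.05, -0.01], "roll": 0, "claw": -1}, {"delta_pos": [-0.006, 0.05, -0.005], "roll": 0, "claw": -1}, {"delta_pos": [-0.006, 0.05, 0], "roll": 0, "claw": -1}, {"delta_pos": [-0.006, 0.05, 0], "roll": 0, "claw": -1}, {"delta_pos": [0, 0, 0], "roll": 0, "claw": -1}, {"delta_pos": [0, 0, 0], "roll": 0, "claw": -1}]}}

```text
time: 18.1
tcp_pos: [0.5505, 0.1419, 0.0337]
tool_rot: [-0.038, 0.706, -0.706, 0.039]
force: [0.7, -2.3, 1.8]
grip_width: 0.0518
```

```bash
python3 look.py in8
```

```text
tcp [0.5505 0.1419 0.0337] t 18.1 F [ 0.65 -2.28  1.83] M [-0.34  0.04  0.03] 0.05177901910313744
yaw 96.22128110537165 dock yaw 96.37955618592898 tcp in dock 13.27 0.66
F dock -2.34 -0.4
```

>>> {"name": "apply_moves", "arguments": {"steps": [{"delta_pos": [-0.003, 0.025, 0.006], "roll": 0, "claw": -1}, {"delta_pos": [-0.003, 0.025, 0], "roll": 0, "claw": -1}, {"delta_pos": [-0.003, 0.025, 0], "roll": 0, "claw": -1}]}}

```text
time: 18.52
tcp_pos: [0.5502, 0.143, 0.0337]
tool_rot: [0.038, -0.706, 0.706, -0.038]
force: [1.1, -3.7, 2.1]
grip_width: 0.0522
```

```bash
python3 look.py in9
python3 - <<'E'
import cv2
im=cv2.imread('pics/in9.png')
cv2.imwrite('pics/in9_c.png',cv2.resize(im[150:275,150:290],None,fx=4.6,fy=4.6,interpolation=cv2.INTER_CUBIC))
E
```

```text
tcp [0.5502 0.143  0.0337] t 18.525 F [ 1.14 -3.65  2.06] M [-0.64 -0.09  0.07] 0.052184620667753805
yaw 96.2075766985604 dock yaw 96.37955618592898 tcp in dock 14.45 0.86
F dock -3.76 -0.73
```

View pics/in9_c.png

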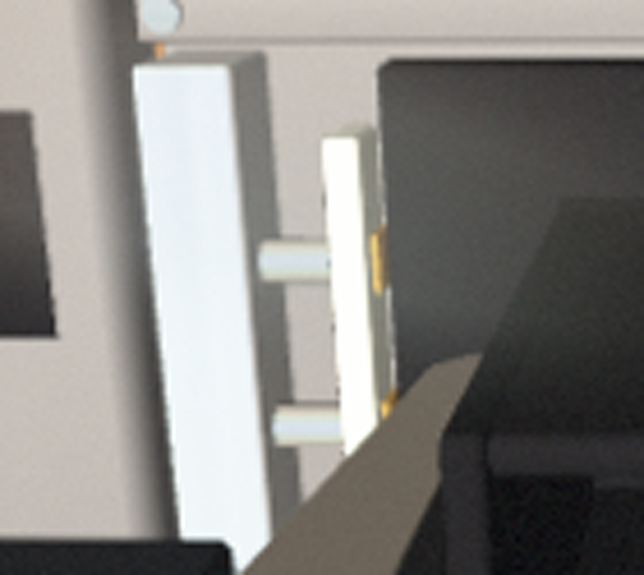

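>>> {"name": "apply_moves", "arguments": {"steps": [{"delta_pos": [-0.003, 0.025, 0.008], "roll": 0, "claw": -1}, {"delta_pos": [-0.003, 0.025, 0], "roll": 0, "claw": -1}, {"delta_pos": [0, 0, 0], "roll": 0, "claw": -1}]}}

```text
time: 18.95
tcp_pos: [0.5499, 0.1445, 0.0337]
tool_rot: [-0.038, 0.706, -0.706, 0.038]
force: [1.2, -1.5, 1.2]
grip_width: 0.052
```

```bash
python3 look.py in10
cat > sc.py <<'E'
from h import *
import sys
n=sys.argv[1]; im=capture('scene');cv2.imwrite(f'pics/{n}.png',im)
cv2.imwrite(f'pics/{n}_c.png',cv2.resize(im[170:270,280:420],None,fx=5.5,fy=5.5,interpolation=cv2.INTER_CUBIC))
E
python3 sc.py s1
```

```text
tcp [0.5499 0.1445 0.0337] t 18.95 F [ 1.19 -1.52  1.23] M [-0.42 -0.14 -0.01] 0.051973612427395434
yaw 96.23029729341133 dock yaw 96.37955618592898 tcp in dock 15.96 1.0
F dock -1.65 -1.01
```

View pics/s1_c.png

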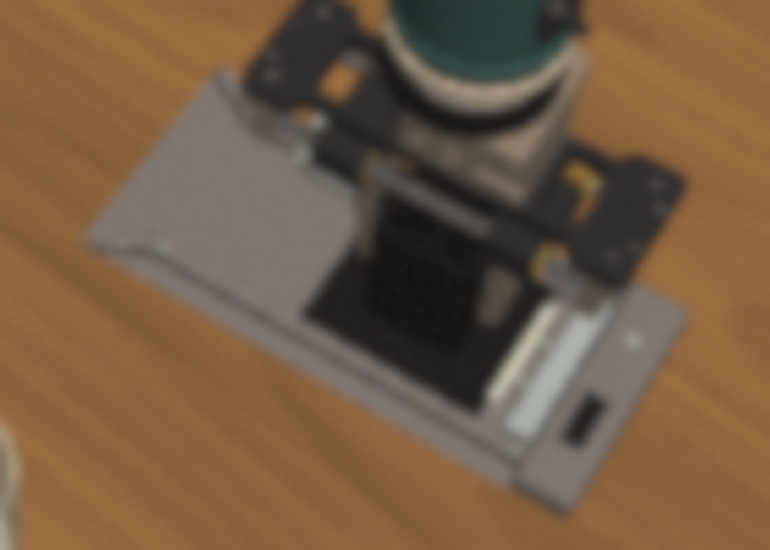

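>>> {"name": "apply_moves", "arguments": {"steps": [{"delta_pos": [-0.003, 0.025, 0.004], "roll": 0, "claw": -1}, {"delta_pos": [-0.003, 0.025, 0], "roll": 0, "claw": -1}]}}

```text
time: 19.3
tcp_pos: [0.5497, 0.1449, 0.0338]
tool_rot: [0.038, -0.706, 0.706, -0.038]
force: [0.2, -3.3, 0.2]
grip_width: 0.052
```

```bash
python3 look.py in11
python3 - <<'E'
import cv2
im=cv2.imread('pics/in11.png')
cv2.imwrite('pics/in11_c.png',cv2.resize(im[150:275,150:290],None,fx=4.6,fy=4.6,interpolation=cv2.INTER_CUBIC))
E
```

```text
tcp [0.5497 0.1449 0.0338] t 19.3 F [ 0.17 -3.28  0.19] M [-0.74 -0.28 -0.08] 0.05204214572564826
yaw 96.20257069013505 dock yaw 96.37955618592898 tcp in dock 16.39 1.08
F dock -3.28 0.2
```

View pics/in11_c.png

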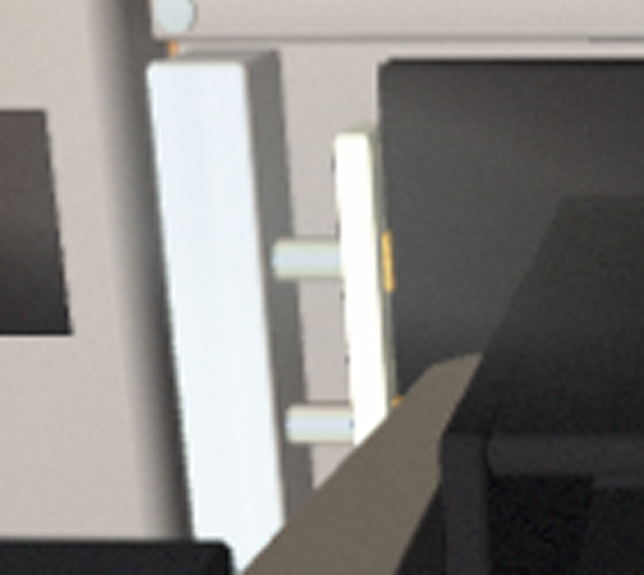

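>>> {"name": "apply_moves", "arguments": {"steps": [{"delta_pos": [-0.003, 0.025, 0], "roll": 0, "claw": -1}, {"delta_pos": [-0.003, 0.025, 0], "roll": 0, "claw": -1}]}}

```text
time: 19.6
tcp_pos: [0.5496, 0.1461, 0.0338]
tool_rot: [0.038, -0.706, 0.706, -0.038]
force: [1.2, -3.5, -0.6]
grip_width: 0.0518
```

```bash
python3 look.py in12
python3 - <<'E'
import cv2
im=cv2.imread('pics/in12.png')
cv2.imwrite('pics/in12_c.png',cv2.resize(im[150:275,150:290],None,fx=4.6,fy=4.6,interpolation=cv2.INTER_CUBIC))
E
```

```text
tcp [0.5496 0.1461 0.0338] t 19.6 F [ 1.17 -3.53 -0.62] M [-0.89 -0.3  -0.05] 0.051814568633159676
yaw 96.2118255444262 dock yaw 96.37955618592898 tcp in dock 17.54 1.06
F dock -3.64 -0.77
```

View pics/in12_c.png

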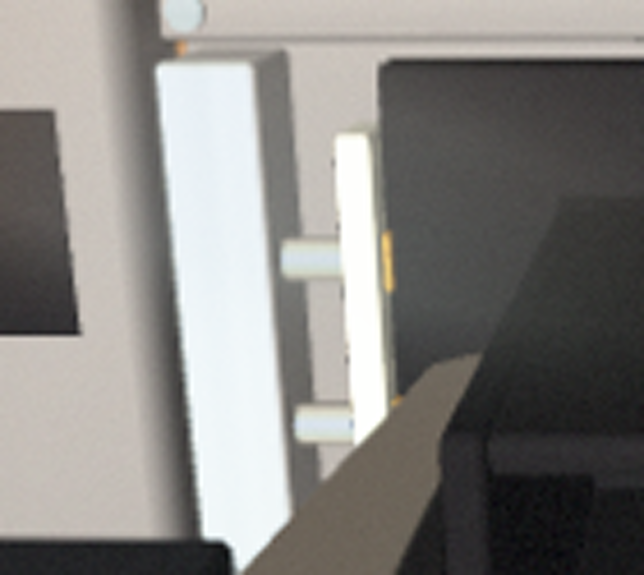

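>>> {"name": "apply_moves", "arguments": {"steps": [{"delta_pos": [-0.003, 0.025, 0], "roll": 0, "claw": -1}, {"delta_pos": [-0.003, 0.025, 0], "roll": 0, "claw": -1}, {"delta_pos": [0, 0, 0], "roll": 0, "claw": -1}]}}

```text
time: 20.02
tcp_pos: [0.5495, 0.1472, 0.0338]
tool_rot: [0.038, -0.706, 0.706, -0.038]
force: [1.9, -3.7, -1.7]
grip_width: 0.0516
```

```bash
python3 look.py in13
python3 - <<'E'
import cv2
im=cv2.imread('pics/in13.png')
cv2.imwrite('pics/in13_c.png',cv2.resize(im[150:275,150:290],None,fx=4.6,fy=4.6,interpolation=cv2.INTER_CUBIC))
E
```

```text
tcp [0.5495 0.1472 0.0338] t 20.025 F [ 1.85 -3.75 -1.66] M [-0.94 -0.34 -0.1 ] 0.051566972245346815
yaw 96.21831615139051 dock yaw 96.37955618592898 tcp in dock 18.7 1.07
F dock -3.93 -1.42
```

View pics/in13_c.png

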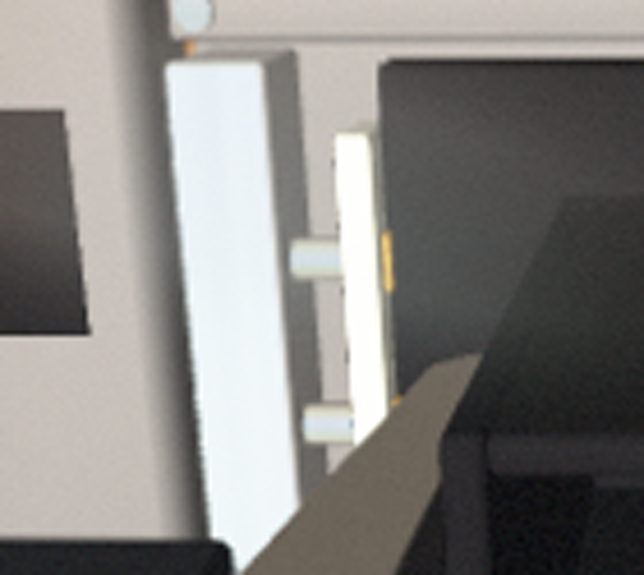

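View pics/in13.png

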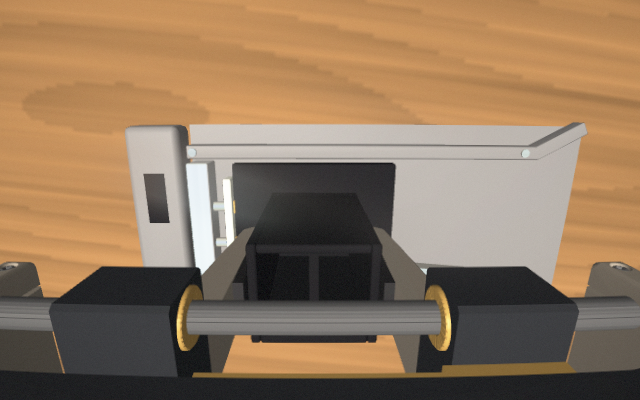

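>>> {"name": "apply_moves", "arguments": {"steps": [{"delta_pos": [-0.002, 0.02, -0.002], "roll": 0, "claw": -1}, {"delta_pos": [-0.002, 0.02, 0], "roll": 0, "claw": -1}, {"delta_pos": [0, 0, 0], "roll": 0, "claw": -1}]}}

```text
time: 20.45
tcp_pos: [0.5494, 0.148, 0.0338]
tool_rot: [0.038, -0.706, 0.706, -0.038]
force: [1.8, -4.0, -2.7]
grip_width: 0.0518
```

```bash
python3 look.py in14
python3 - <<'E'
import cv2,numpy as np
im=cv2.imread('pics/in14.png')
a=cv2.resize(im[150:275,150:290],None,fx=4,fy=4,interpolation=cv2.INTER_CUBIC)
cv2.imwrite('pics/in14_c.png',a)
cv2.imwrite('pics/in14_d.png',np.vstack([cv2.resize(cv2.imread(f'pics/{n}.png')[245:275,380:560],None,fx=4.4,fy=4.4,interpolation=cv2.INTER_CUBIC) for n in ['in12','in13','in14']]))
E
```

```text
tcp [0.5494 0.148  0.0338] t 20.45 F [ 1.84 -4.03 -2.65] M [-1.11 -0.34 -0.07] 0.05178776100242935
yaw 96.21866818742348 dock yaw 96.37955618592898 tcp in dock 19.52 1.08
F dock -4.2 -1.38
```

View pics/in14_c.png

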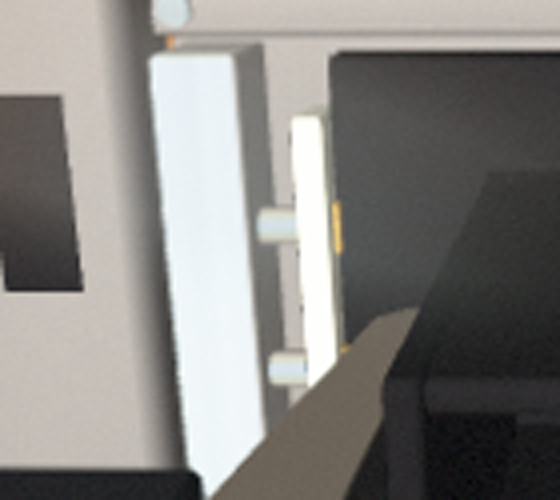

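View pics/in14_d.png

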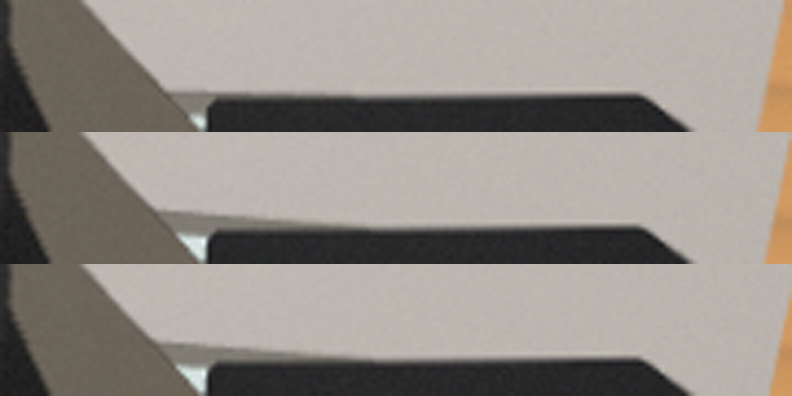

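Run:
```python
import sys; sys.argv=['x','in14']
from h import *
import pickle
q=np.load('dock.npy');c,sn=np.cos(q[2]),np.sin(q[2])
for n in ['in12','in13','in14']:
    C=cam('wrist',pickle.load(open(n+'.pkl','rb')))
    for th in [0,.14]:
        pts=[]
        for L in [46,36,26,16,6]:
            for dz in [0]:
                a=np.arctan2(15-2,46)-th; x=-96+18+L*np.cos(a); z=15-L*np.sin(a); y=27.3
                pts.append([(q[0]+c*x-sn*y)/1000,(q[1]+sn*x+c*y)/1000,z/1000])
        p=proj(C,pts); print(n,th,np.interp([416,440,464],p[:,0],p[:,1]).round(1),p[0].round(0))
```

```text
in12 0 [262.7 265.4 266.8] [390. 260.]
in12 0.14 [265.4 266.7 267.4] [390. 264.]
in13 0 [262.5 265.2 266.8] [391. 260.]
in13 0.14 [265.3 266.6 267.4] [391. 264.]
in14 0 [262.4 265.  266.8] [392. 260.]
in14 0.14 [265.3 266.5 267.4] [393. 264.]
```

>>> {"name": "apply_moves", "arguments": {"steps": [{"delta_pos": [0, 0, 0], "roll": 0, "claw": 0.6}, {"delta_pos": [0, 0, 0], "roll": 0, "claw": 0.6}, {"delta_pos": [0, 0, 0], "roll": 0, "claw": 0.6}, {"delta_pos": [0, 0, 0], "roll": 0, "claw": 0.6}]}}

```text
time: 21.0
tcp_pos: [0.5494, 0.1486, 0.0339]
tool_rot: [-0.039, 0.706, -0.706, 0.039]
force: [-0.2, 0.7, 0.8]
grip_width: 0.0735
```

```bash
python3 look.py rel1
```

```text
tcp [0.5494 0.1486 0.0339] t 21.0 F [-0.19  0.72  0.76] M [ 0.03 -0.01  0.03] 0.07353978055463406
yaw 96.250413916698 dock yaw 96.37955618592898 tcp in dock 20.09 0.97
F dock 0.74 0.11
```

View pics/rel1.png

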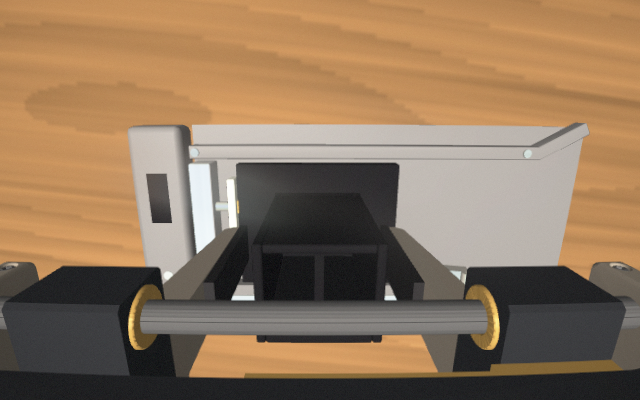

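Caddy is free (box at (320,270)), white plate against its foot at (232,205). Lifting clear.

>>> {"name": "apply_moves", "arguments": {"steps": [{"delta_pos": [0, 0, 0.5], "roll": 0, "claw": 0.6}, {"delta_pos": [0, 0, 1], "roll": 0, "claw": 0.6}, {"delta_pos": [0, 0, 1], "roll": 0, "claw": 0.6}, {"delta_pos": [0, 0, 1], "roll": 0, "claw": 0.6}, {"delta_pos": [0, 0, 1], "roll": 0, "claw": 0.6}, {"delta_pos": [0, 0, 1], "roll": 0, "claw": 0.6}, {"delta_pos": [0, -1, 1], "roll": 0, "claw": 0.6}, {"delta_pos": [0, -1, 0.5], "roll": 0, "claw": 0.6}, {"delta_pos": [0, -1, 0], "roll": 0, "claw": 0.6}, {"delta_pos": [0, -1, 0], "roll": 0, "claw": 0.6}, {"delta_pos": [0, -0.5, 0], "roll": 0, "claw": 0.6}, {"delta_pos": [0, 0, 0], "roll": 0, "claw": 0.6}]}}

```text
time: 22.55
tcp_pos: [0.5496, 0.0577, 0.1742]
tool_rot: [0.038, -0.706, 0.706, -0.038]
force: [0.3, 0.7, 0.3]
grip_width: 0.0732
```

```bash
python3 look.py fin; python3 sc.py s2
python3 - <<'E'
import cv2
im=cv2.imread('pics/fin.png');print(im.shape)
E
```

```text
tcp [0.5496 0.0577 0.1742] t 22.55 F [0.32 0.7  0.3 ] M [ 0.05 -0.06 -0.01] 0.07320212035829955
yaw 96.15598024234939 dock yaw 96.37955618592898 tcp in dock -70.3 10.95
F dock 0.66 -0.4
(400, 640, 3)
```

View pics/fin.png

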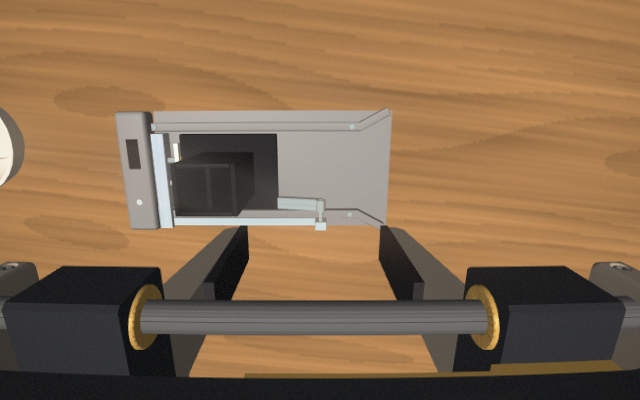

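View pics/s2_c.png

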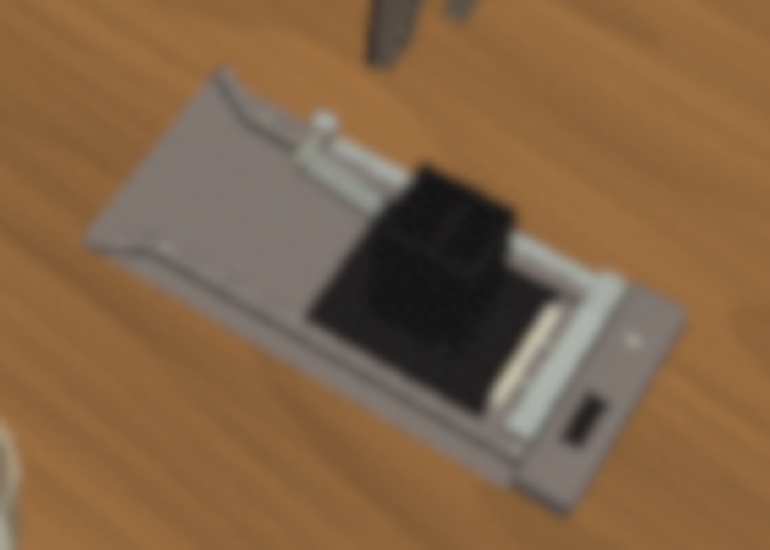

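Run:
```python
import sys; sys.argv=['x','fin']
exec(open('rel.py').read())
im=cv2.imread('pics/fin.png')
cv2.imwrite('pics/fin_c.png',cv2.resize(im[180:240,250:345],None,fx=8,fy=8,interpolation=cv2.INTER_CUBIC))
print('foot rear',loc([[277.5,136],[277.5,195]],8))
for th in (0,.14):
    pts=[]
    for (L,y,top) in [(46,28,0),(46,28,1),(46,40,1),(0,28,0)]:
        a=np.arctan2(13,46)-th; x=-96+18+L*np.cos(a)+top*8*np.sin(a); z=15-L*np.sin(a)+top*8*np.cos(a)
        pts.append([(q[0]+c*x-sn*y)/1000,(q[1]+sn*x+c*y)/1000,z/1000])
    print(th,((proj(C,pts)-[250,180]+.5)*8).round(0).tolist())
```

```text
foot rear [[-33.77 -35.8 ]
 [-31.96  26.09]]
0 [[242.0, 128.0], [220.0, 142.0], [222.0, 229.0], [572.0, 151.0]]
0.14 [[227.0, 139.0], [212.0, 155.0], [215.0, 243.0], [572.0, 151.0]]
```

View pics/fin_c.png

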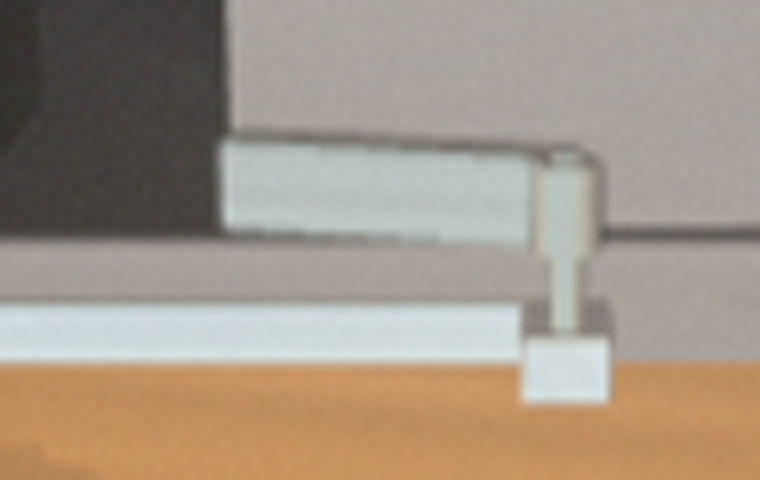

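```bash
python3 -c "
from h import *
cv2.imwrite('pics/topf.png',capture('top')); print(read_state()['time']); print(hand_in())"
```

```text
22.7
the job is handed in; nothing more can be done
None
```

View pics/topf.png

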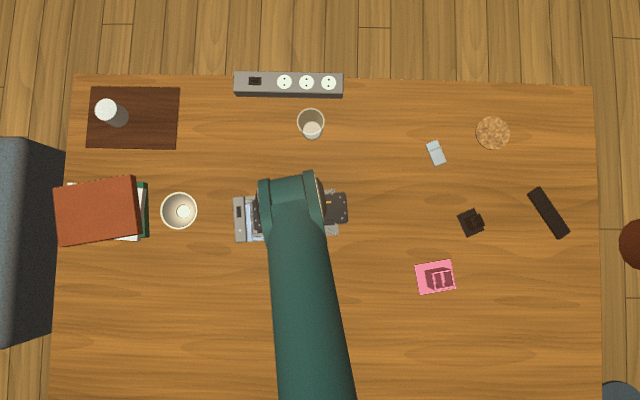

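The larger black caddy is back on its dock with the catch down behind its foot plate. I released it, lifted the gripper clear, and handed in at about 22.7 s.

**Approach:** I held the caddy by the two faces across x and slid it along the cabinet top through the flared guides. Its foot plate lifted the catch, and I eased it against the sprung plate in steps of about 0.5 mm.

**Force:** The highest push along the dock that I read was about 5 N, during the slide in before the caddy reached the catch or plate. At the final press it was 4.2 N. Both readings include the caddy's friction and were taken at the end of each move, so short spikes in between would not show.

**Catch:** While pressing, the wrist pictures showed the catch edge jump from its riding angle to its hanging angle. The last close picture agrees within 2–3 px of an enlarged crop with the catch at 0 rad, its free end against the foot's rear edge and the plate still in contact.

**Other objects:** The tumbler, bowl, torch, small black caddy and pink caddy look unmoved in the last top picture.

**What didn't match or went off plan:**
- **Caddy lifted:** For part of the slide, just before and while the catch was lifting and again shortly before the plate, the wrist force showed the caddy almost fully carried, probably a few tenths of a millimetre off the surface. I lowered it back onto the surface before it reached the plate.
- **Dock position along x:** My landmarks disagreed by up to 4 mm, because the film floor seems to reach a few millimetres past the mouth. I therefore found the stop by feel and pictures. The estimates for b ran from about 13 to 20 mm.

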